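Fish the die tray out from under the bench riser

TASK

The wooden tray of cutting dies has been pushed in under the low steel riser, out of reach of the hand. Take the hooked rod from the cutting mat, feel under the riser's front edge for the wire loop on the tray's front, catch it and gently draw the tray out until it stops; then unhook it and gently lay the rod back down on the cutting mat. Do not force or jerk the tray, keep the hand itself off the tray and the riser, and leave everything else on the bench where it is.

Things in the scene. Friction and masses are not known exactly. Their poses are not given: they have to be found in the camera images.
- riser: Low grey steel riser, 300 wide, 200 deep, 72 high, fixed (all sizes in mm). Origin on the bench under the middle of its open front edge; x points inwards (away from the opening, along the tray's slide), y to the left along the edge, z up. Opening 280 wide, 64 high (top sheet 8 thick). Things on top stand at least 35 behind the edge.
- riser_edge (a point): Middle of the riser's front edge, 72 up; axes as riser. Below it is the loop of 6 thick wire in the middle of the tray's front board: an upright bar 14 to 50 above the bench, so a hook enters sideways. Tray fully in: bar 27, board's face 55 behind this edge; both come out with the tray. Its place across is NOT given: up to 55 left or right of the middle, to be felt for.
- die_tray (a joint): How far the plywood die tray (150 wide) is drawn out along the riser's -x (m): 0 fully in, 0.110 at its firm stop; starts at 0 to 0.012 and stays where left. About 5 N of friction: a slow steady pull under 10 N moves it; it cannot move sideways. More than 20 N from the hook bends its loop or slide; faster than 0.25 m/s is a jerk.
- hook_grip (a point): Hooked rod: centre of its wooden handle (90 long, 24 wide, 38 high; bottom 19 below this point; reaches 39 ahead, 51 behind). x along the rod to the hook, y to its left, z up. 0.14 to 0.24 kg, balanced within 15 of this point. Starts lying on the mat, right side up.
- hook_tip (a point): Outer corner of the hooked rod, where the straight 6 thick shank ends, 115 ahead of the handle's centre and 1 above it. From here the prong, 6 thick, runs 15 to the rod's left (+y), leaning 5 back towards the handle. Axes as hook_grip.
- mat: Grey cutting mat, 250 (x) by 170 (y), 4 thick, fixed to the bench, to the left or the right of the riser. Origin at the centre of its underside.
- basket: Black plastic basket 220 by 160 by 70 with bottles (up to 110 high), fixed, on the other side from the mat. Origin at the centre of its underside.
- dye_jar: Bystander: jar 52 across, 65 high, on the riser. Origin under its centre.
- glue_bottle: Bystander: bottle 40 across, 100 high, on the riser. Origin under its centre.
- spool: Bystander: wooden thread spool 44 across, 50 high, on the riser. Origin under its centre.
- mallet: Bystander: rubber-headed mallet lying on the bench beyond the mat or basket, head to the left.
- awl: Bystander: awl lying on the bench.
- weight: Bystander: brass weight 56 across, 45 high, on the bench. Origin under its centre.
- tool_cup: Bystander: white cup 70 across, 90 high, on the bench. Origin under its centre.

How it is judged:
By the outcome, as a careful person would: the job done as asked, in the order asked, and still so for the second after the job is handed in, with the robot touching nothing.
It also fails if it takes over 72 s, if anything falls off the work surface, if the arm or the gripper's body presses on something with over 40 N, if the wrist force passes 120 N, or if a joint passes its speed limit or range.

ROBOT

A 6-joint arm with a two-finger parallel gripper is mounted at the origin on the work surface. World frame = base frame: x ahead of the robot, y to its left, z up, the work surface at z = 0. Lengths are in m, angles in rad, forces in N, time in s.
With the tool pointing down it reaches from about 0.25 to 0.775 m from the base axis. Payload 4 kg.
Tool frame: the origin (TCP) lies on the centre line of the jaws, within the pads' length; the fingertips stand 14 mm ahead of it and the grasp point (between the pads) lies 5 mm behind it (robot.tcp_to_tips is the distance from the TCP to the fingertips, in m); z points along the fingers, y is the line along which they close (so a half turn about z gives the same grasp; the last joint's range is limited). The gripper opens to 94 mm and grips with 3 to 60 N. Pads are 16 mm wide; open, the fingers measure 119 mm over their backs; the gripper's body (75 mm by 177 mm) begins 78 mm behind the grasp point.
Start: joints at [1.205, 0.087, 1.371, -0, 1.684, -0.103], TCP at [0.143, 0.531, 0.22] pointing down, gripper open.
Joint ranges: [-3.1, 3.1], [-0.76, 2.03], [0.27, 2.55], [-1.08, 4.22], [0.17, 2.65], [-2.57, 2.57]. Speed limits (rad/s): [2.79, 2.79, 3.14, 3.14, 3.14, 3.14].

INTERFACE

Orientations are given as [roll, pitch, yaw] about the fixed x, y, z axes, in that order (R = Rz(yaw) Ry(pitch) Rx(roll)).
In Python, from bench import robot gives the robot as it stands.
- The arm moves only by the tool carry_out, never from a script. Its argument "increments" is a list of rows, each a list of 3 entries, a list of its own where there are three numbers: the closure in counts, from 0 (fully open) to 255 (shut), then the shift along the tool's x, y, z in mm, then the turn about the tool's z in degrees. In form: [[fingers, [dx, dy, dz], twist], ...]. A call has 1 to 8 rows; each row shifts and turns the commanded pose from where the row before left it, along the tool's axes as they then stand; what a row does not reach is not made up. A row lasts 1/10 s, in which the tool goes at most 50 mm and 8.59 degrees, less where a joint would pass 70% of its speed; a pose out of reach is approached as far as the arm can. A call with a gripper value outside its range is refused whole. The fingers move at their own pace and stop on an object; the grip force is fixed at half the most. Time passes only in rows, so rows that do not move let the fingers close. It gives the time, the measured TCP pose, the force, the opening and the grip force at its end, in the units of the state.
- robot.get_obs(): the state, without advancing time (a new reading comes with each control period).
- robot.snapshot(name): name is "scene" or "top"; returns the picture (420x560x3 uint8, blue, green, red); there is no depth.
- robot.get_calibration(name): a dict with "vfov" (degrees; the focal length in pixels is half the picture's height over the tangent of half this angle, whatever the lens; pixels are square), "cx", "cy" (the principal point, pixels), "T" (4x4, takes a point from camera to world coordinates). Camera axes: x right, y down, z forward; pixel columns grow to the right and rows downward; lengths in m; the calibration is good to about 2 mm. A picture is of the moment at which its call begins. get_calibration takes no time and is no camera call.
- robot.close_job(): hands the job in; it is judged then, once.
The state is a dict: "time": time; "joint_positions": joint angles; "qvel": joint speeds; "joint_torque": joint torques, N m; "tool_pos": TCP position; "ee_rot": TCP orientation; "wrist_force": force on the tool from outside, world axes, zero at the start; "wrist_torque": the same for the moment, N m; "width": finger opening in m; "finger_force": force on a finger pad.
Only numpy, scipy, OpenCV 4.12 (cv2) and the standard library are available. Lean on these libraries where they do the work, as an engineer would, in place of code of your own. Each camera call takes 0.05 s, during which the arm holds its last target. There are 200 camera calls.

## Working session

There is one attempt and no reset: what is moved stays moved. The work goes in short steps, Python scripts to look and compute and a tool call to move; the robot and the scene stay as the last step left them, time stands still between calls to the robot, and variables do not carry over. Pictures are saved under pics/ and viewed, at most 10 in all, crops included, and the job is handed in when it is done.

Besides the shell and the picture viewer there is one more tool, called after "Call:" in YAML: its name, and indented under it one key for each argument. carry_out: Moves the arm, as the interface text tells. Its arguments: {"type":"object","properties":{"increments":{"type":"array","items":{"type":"array"}}},"required":["increments"]}

```bash
mkdir -p pics; python3 - <<'E'
from bench import robot
import cv2,numpy as np
for n in("scene","top"):
    cv2.imwrite(f"pics/{n}0.png",cv2.resize(robot.snapshot(n),(800,600),interpolation=cv2.INTER_CUBIC))
    c=robot.get_calibration(n);print(n,c["vfov"],c["cx"],c["cy"],np.round(c["T"],3).tolist())
o=robot.get_obs();print(o["tool_pos"],o["ee_rot"],o["time"],o["width"])
E
```

```text
scene 49.03711225324923 280.6213759700944 206.1745000452452 [[-0.779, 0.373, -0.503, 1.246], [0.627, 0.462, -0.628, 0.762], [-0.002, -0.805, -0.594, 0.801], [0.0, 0.0, 0.0, 1.0]]
top 55.86981967513003 280.07849674647895 211.81936597748438 [[-0.03, -0.997, 0.073, 0.551], [-0.999, 0.028, -0.028, 0.011], [0.026, -0.074, -0.997, 1.19], [0.0, 0.0, 0.0, 1.0]]
[0.1427302  0.53068636 0.21842569] [-3.13963783e+00 -1.96092532e-04  2.87877283e+00] 0.1 0.0942142163061986
```

View pics/scene0.png

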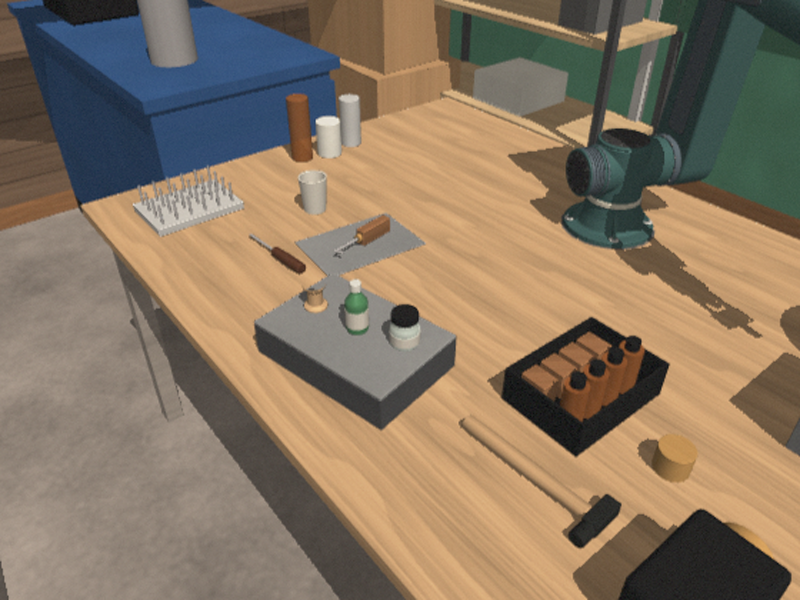

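View pics/top0.png

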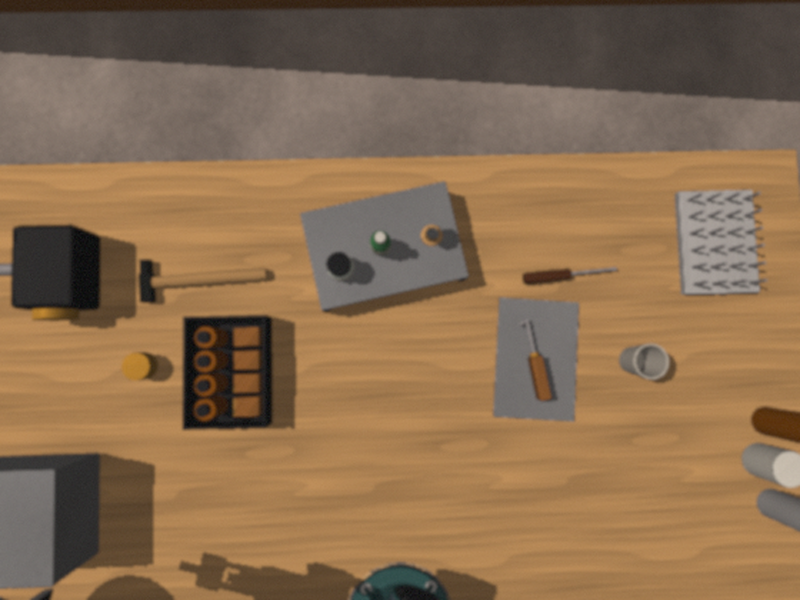

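The scene shows the riser (front edge facing the robot), the mat to its right with the rod on it, and the basket to the left. In the top picture the riser's front edge runs (322,310)–(467,277), and the rod's handle is near (540,377) with its hook tip near (527,322). I'll take closer crops next.

```bash
cat > h.py <<'E'
from bench import robot
import cv2,numpy as np
def ray(n,uv,z):
    c=robot.get_calibration(n);f=210/np.tan(np.radians(c["vfov"]/2));T=np.array(c["T"])
    d=T[:3,:3]@[(uv[0]-c["cx"])/f,(uv[1]-c["cy"])/f,1];o=T[:3,3]
    return (o+d*(z-o[2])/d[2])[:2]
def proj(n,p):
    c=robot.get_calibration(n);f=210/np.tan(np.radians(c["vfov"]/2))
    q=np.linalg.inv(c["T"])@[*p,1];return np.array([f*q[0]/q[2]+c["cx"],f*q[1]/q[2]+c["cy"]])
def crop(n,u0,v0,w,h,s): 
    return cv2.resize(robot.snapshot(n)[v0:v0+h,u0:u0+w],None,fx=s,fy=s,interpolation=cv2.INTER_CUBIC)
E
python3 - <<'E'
from h import *
a=crop("top",205,120,210,180,3.8)   # 798x684 -> too tall
a=crop("top",205,125,200,150,4)
cv2.imwrite("pics/a.png",a)
cv2.imwrite("pics/b.png",crop("scene",170,140,160,120,5))
E
```

```text
(no output)
```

View pics/a.png

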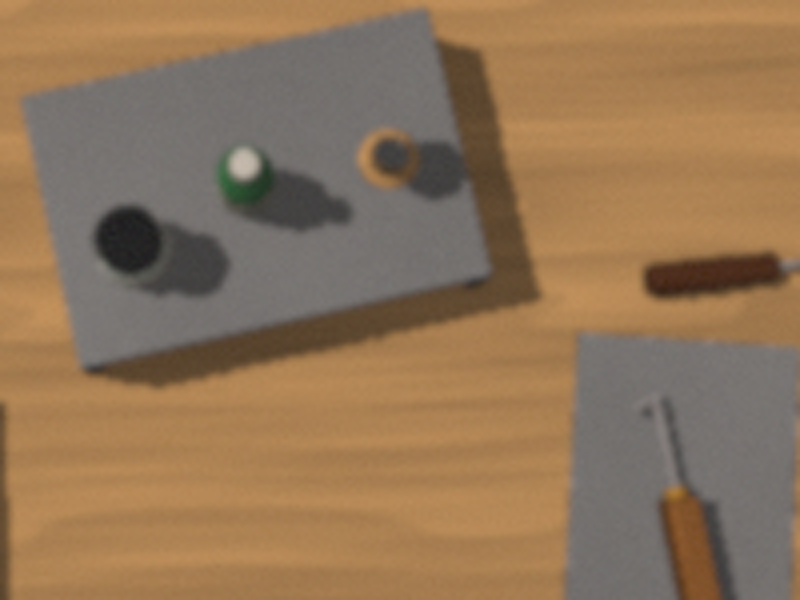

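View pics/b.png

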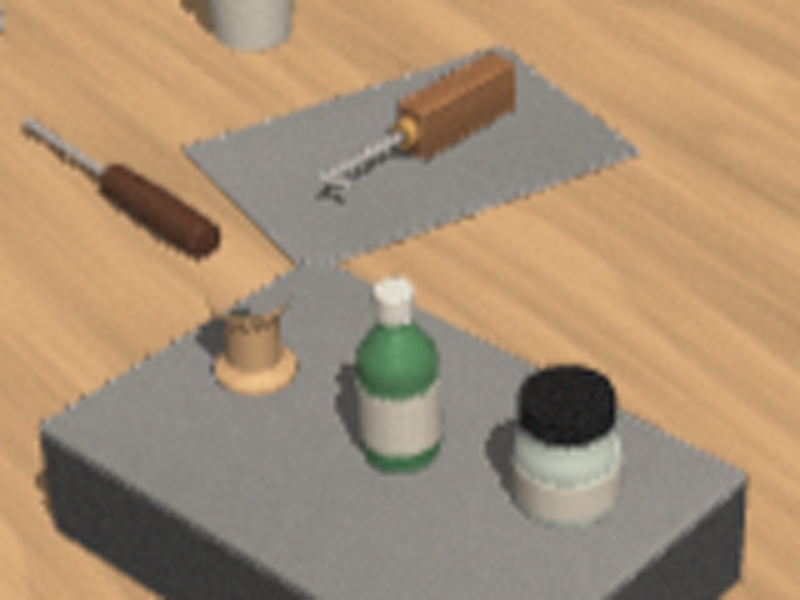

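Crop a shows the riser-top corners at (22,98), (428,8), (490,275) and (88,370). The hook corner is at (660,397) with the prong to its left, and the handle front is at (680,493). The rod lies as expected.

```bash
python3 - <<'E'
from h import *
A=lambda x,y:(205+(x+.5)/4-.5,125+(y+.5)/4-.5)
B=lambda x,y:((x+.5)*.7-.5,(y+.5)*.7-.5)
C=[ray("top",A(*p),.072) for p in((22,98),(428,8),(490,275),(88,370))]
print("riser",np.round(C,4)); BL,BR,FR,FL=C
print(np.linalg.norm(BL-BR),np.linalg.norm(FL-FR),np.linalg.norm(BL-FL),np.linalg.norm(BR-FR))
ctr=sum(C)/4; yv=(BL-BR+FL-FR);xv=(BL-FL+BR-FR)
print("yaw",np.arctan2(-yv[0],yv[1]),np.arctan2(xv[1],xv[0]),"ctr",ctr,"edge",(FR+FL)/2)
t=ray("top",A(660,397),.024);hf=ray("top",A(680,493),.042);hb=ray("top",B(544,399),.042)
print("tip",t,"hf",hf,"hb",hb,np.linalg.norm(hf-hb),"mid",hb+(hf-hb)*51/90)
d=t-hb;print("rodyaw",np.arctan2(d[1],d[0]),np.linalg.norm(t-hb))
print("mat",[np.round(ray("top",B(*p),.004),3).tolist() for p in((499,297),(579,302),(575,420),(494,416))])
# scene cross-check: project predicted tip
print([ray("scene",(170+x/5,140+y/5),z) for x,y,z in((325,180,.024),(404,100,.042),(45,428,.072),(745,480,.072))])
o=robot.get_obs();print(o["tool_pos"],o["ee_rot"])
E
```

```text
riser [[ 0.8181  0.1743]
 [ 0.8771 -0.1183]
 [ 0.6823 -0.1557]
 [ 0.6225  0.1312]]
0.29841973126304844 0.2930249008074538 0.20030662064532306 0.19834692370923582
yaw 0.20230588800548174 0.20339251792216603 ctr [0.75001211 0.00787653] edge [ 0.65241202 -0.01225294]
tip [ 0.59368667 -0.28575256] hf [ 0.52288304 -0.29255208] hb [ 0.43238519 -0.30581931] 0.09146518204967267 mid [ 0.4836673  -0.29830121]
rodyaw 0.12376931270343614 0.16254488850243956
mat [[0.645, -0.231], [0.63, -0.401], [0.383, -0.379], [0.397, -0.21]]
[array([ 0.59845702, -0.27341338]), array([ 0.52022517, -0.29638798]), array([ 0.87923095, -0.106367  ]), array([0.63177666, 0.14569598])]
[0.14280474 0.53089272 0.21890976] [-3.14056118e+00 -1.05051612e-04  2.87878839e+00]
```

Call:
carry_out:
  increments:
    - [0,[-27,-35,0],0]
    - [0,[-27,-35,0],0]
    - [0,[-27,-35,0],0]
    - [0,[-27,-35,0],0]
    - [0,[-27,-35,0],0]
    - [0,[-27,-35,0],0]
    - [0,[-27,-35,0],0]
    - [0,[-27,-35,0],0]

```text
time: 1.05
tool_pos: [0.2789, 0.2031, 0.2196]
ee_rot: [3.141, 0.001, 2.88]
wrist_force: [0.4, -0.4, 0.3]
width: 0.0939
finger_force: 0.0
```

Call:
carry_out:
  increments:
    - [0,[-27,-35,0],0]
    - [0,[-27,-35,0],0]
    - [0,[-27,-35,0],0]
    - [0,[-27,-35,0],0]
    - [0,[-27,-35,0],0]
    - [0,[-27,-35,0],0]
    - [0,[-27,-35,0],0]
    - [0,[-27,-35,0],0]

```text
time: 1.85
tool_pos: [0.4149, -0.1238, 0.2195]
ee_rot: [3.141, 0.001, 2.878]
wrist_force: [0.9, -0.1, 0.3]
width: 0.0939
finger_force: 0.0
```

Call:
carry_out:
  increments:
    - [0,[-27,-35,0],0]
    - [0,[-27,-35,0],0]
    - [0,[-27,-35,0],0]
    - [0,[-27,-35,0],0]
    - [0,[0,0,20],-7.4]
    - [0,[0,0,20],-7.4]
    - [0,[0,0,20],-7.4]
    - [0,[0,0,0],0]

```text
time: 2.65
tool_pos: [0.4808, -0.2841, 0.1556]
ee_rot: [3.136, -0.005, -3.018]
wrist_force: [0.4, 0.9, -1.1]
width: 0.0942
finger_force: 0.0
```

```bash
cat >> h.py <<'E'
from scipy.spatial.transform import Rotation as Ro
def delta(p,yaw):
    o=robot.get_obs();R=Ro.from_euler("xyz",o["ee_rot"])
    y=o["ee_rot"][2]
    print("t",o["time"],"pos",np.round(o["tool_pos"],4),"rot",np.round(o["ee_rot"],3),"F",np.round(o["wrist_force"],2))
    print("tool delta mm",np.round(R.inv().apply(np.array(p)-o["tool_pos"])*1e3,1),"twist",np.degrees(-(((yaw-y)+np.pi/2)%np.pi-np.pi/2)),"w",o["width"],o["finger_force"])
E
python3 -c "
from h import *
delta([.4837,-.2983,.020],.125)
cv2.imwrite('pics/c.png',np.hstack([crop('top',335,205,80,100,5),crop('scene',220,120,80,100,5)]))"
```

```text
t 2.65 pos [ 0.4808 -0.2841  0.1556] rot [ 3.136 -0.005 -3.018] F [ 0.43  0.86 -1.08]
tool delta mm [ -1.9 -15.2 135.5] twist -0.05200191460304783 w 0.09423074960094009 0.0
```

View pics/c.png

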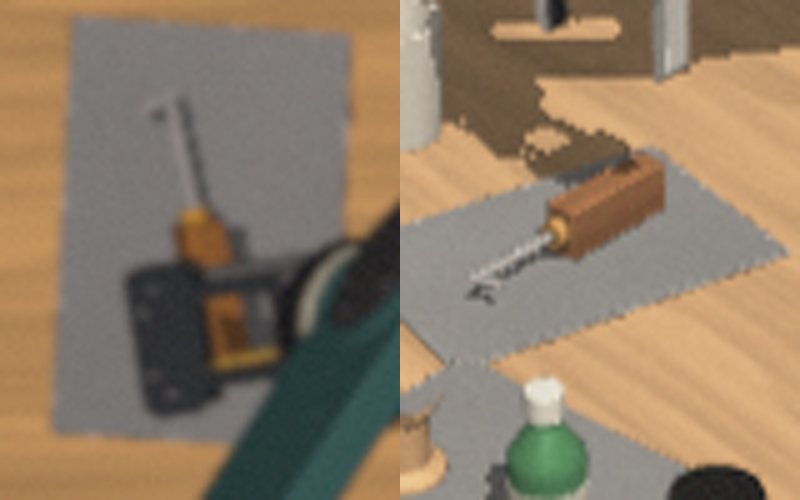

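The crop shows the hand square over the handle with the shank pointing forward, and the rod is untouched. Next I go down and grip.

Call:
carry_out:
  increments:
    - [0,[-2,-15,30],0]
    - [0,[0,0,35],0]
    - [0,[0,0,30],0]
    - [0,[0,0,20],0]
    - [0,[0,0,12],0]
    - [0,[0,0,4],0]
    - [0,[0,0,0],0]

```text
time: 3.45
tool_pos: [0.487, -0.3001, 0.0294]
ee_rot: [-3.141, 0.001, -3.017]
wrist_force: [0.7, -0.4, -0.2]
width: 0.0939
finger_force: 0.0
```

```bash
python3 -c "
from h import *
delta([.4837,-.2983,.0215],.125)"
```

```text
t 3.45 pos [ 0.487  -0.3001  0.0294] rot [-3.141e+00  1.000e-03 -3.017e+00] F [ 0.72 -0.43 -0.17]
tool delta mm [3.  2.2 7.9] twist -0.048115037178545705 w 0.09390912853618827 0.0
```

Call:
carry_out:
  increments:
    - [0,[3,2,4],0]
    - [0,[0,0,3],0]
    - [120,[0,0,0],0]
    - [160,[0,0,0],0]
    - [255,[0,0,0],0]
    - [255,[0,0,0],0]
    - [255,[0,0,0],0]
    - [255,[0,0,0],0]

```text
time: 4.25
tool_pos: [0.4832, -0.2982, 0.0215]
ee_rot: [3.142, 0.0, -3.017]
wrist_force: [-0.1, -0.4, -0.8]
width: 0.0493
finger_force: 0.0
```

Call:
carry_out:
  increments:
    - [255,[0,0,0],0]
    - [255,[0,0,0],0]
    - [255,[0,0,0],0]
    - [255,[0,0,0],0]
    - [255,[0,0,0],0]
    - [255,[0,0,0],0]
    - [255,[0,0,0],0]

```text
time: 4.95
tool_pos: [0.4831, -0.2982, 0.0215]
ee_rot: [-3.141, 0.0, -3.017]
wrist_force: [-0.4, -0.5, -1.5]
width: 0.0241
finger_force: 29.7
```

Call:
carry_out:
  increments:
    - [255,[0,0,-5],0]
    - [255,[0,0,-20],0]
    - [255,[0,0,-20],0]
    - [255,[-18,43,0],0]
    - [255,[-18,43,0],0]
    - [255,[-17,43,0],0]
    - [255,[-17,43,0],0]
    - [255,[0,0,0],-4.5]

```text
time: 5.75
tool_pos: [0.5317, -0.1128, 0.0663]
ee_rot: [3.138, 0.0, -2.93]
wrist_force: [-0.4, -0.8, -1.9]
width: 0.0238
finger_force: 29.7
```

Call:
carry_out:
  increments:
    - [255,[0,0,20],0]
    - [255,[0,0,16],0]
    - [255,[0,0,0],0]

```text
time: 6.05
tool_pos: [0.5287, -0.1175, 0.0276]
ee_rot: [3.138, -0.006, -2.938]
wrist_force: [-0.1, 0.1, -1.6]
width: 0.0238
finger_force: 29.7
```

```bash
python3 -c "
from h import *
delta([.531,-.119,.030],.203)
cv2.imwrite('pics/d.png',np.hstack([crop('top',280,160,80,90,5),crop('scene',200,140,80,90,5)]))"
```

```text
t 6.05 pos [ 0.5287 -0.1175  0.0276] rot [ 3.138 -0.006 -2.938] F [-0.11  0.06 -1.57]
tool delta mm [-1.9 -1.9 -2.4] twist 0.04615079503805281 w 0.023772480579151326 29.73404109477997
```

View pics/d.png

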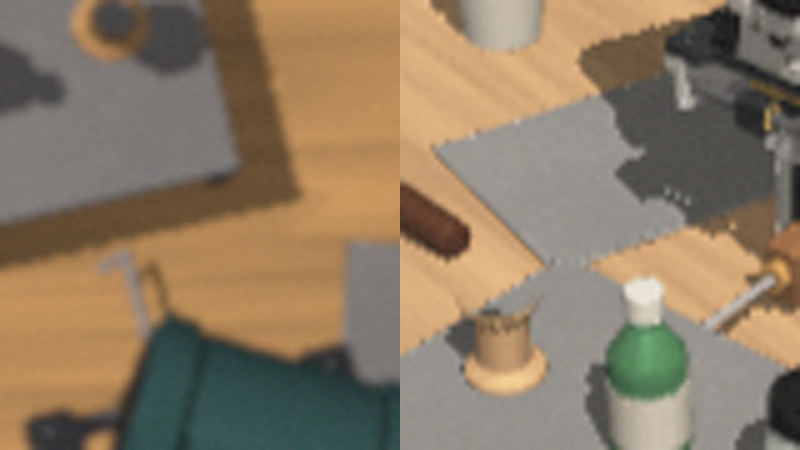

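The crop shows the hook corner at about (126,255), in front of the riser edge, with the prong pointing left.

```bash
cat >> h.py <<'E'
def rf(p): # world -> riser frame mm
    d=(np.array(p[:2])-[.652,-.0124])*1e3;c,s=np.cos(.203),np.sin(.203);return np.round([c*d[0]+s*d[1],-s*d[0]+c*d[1]],1)
E
python3 -c "
from h import *
A=lambda x,y:(280+(x+.5)/5-.5,160+(y+.5)/5-.5)
t=ray('top',A(126,254),.031);print(t,rf(t),'corner',rf(ray('top',A(239,168),.072)),'tcp',rf(robot.get_obs()['tool_pos']))
print('basket',[ray('top',(x*.7,y*.7),.07).round(3) for x,y in((271,318),(271,428))])"
```

```text
[ 0.63850809 -0.09399043] [-29.7 -77.2] corner [   1.1 -147.3] tcp [-140.1  -79.5]
basket [array([0.61 , 0.235]), array([0.396, 0.238])]
```

Call:
carry_out:
  increments:
    - [255,[0,-4,-2],0]
    - [255,[-15,0,0],0]
    - [255,[-15,0,0],0]
    - [255,[-15,0,0],0]
    - [255,[-10,0,0],0]
    - [255,[-6,0,0],0]
    - [255,[-4,0,0],0]
    - [255,[0,0,0],0]

```text
time: 6.95
tool_pos: [0.5959, -0.1097, 0.0326]
ee_rot: [-3.142, 0.0, -2.938]
wrist_force: [0.2, 0.1, -2.3]
width: 0.0239
finger_force: 29.7
```

```bash
python3 -c "
from h import *
o=robot.get_obs();print(rf(o['tool_pos']),o['tool_pos'],o['wrist_force'],o['wrist_torque'])"
```

```text
[-74.6 -83.9] [ 0.59585814 -0.10965975  0.03257344] [ 0.19917097  0.12995092 -2.2605373 ] [ 0.0718716   0.03295496 -0.03095012]
```

Call:
carry_out:
  increments:
    - [255,[0,2,0],0]
    - [255,[0,2,0],0]
    - [255,[0,2,0],0]
    - [255,[0,2,0],0]
    - [255,[0,2,0],0]
    - [255,[0,2,0],0]

```text
time: 7.55
tool_pos: [0.5932, -0.0976, 0.0325]
ee_rot: [3.142, 0.0, -2.938]
wrist_force: [0.3, 0.1, -2.5]
width: 0.024
finger_force: 29.7
```

Call:
carry_out:
  increments:
    - [255,[0,2,0],0]
    - [255,[0,2,0],0]
    - [255,[0,2,0],0]
    - [255,[0,2,0],0]
    - [255,[0,2,0],0]
    - [255,[0,2,0],0]

```text
time: 8.15
tool_pos: [0.5908, -0.0859, 0.0325]
ee_rot: [3.142, 0.0, -2.938]
wrist_force: [-0.2, -0.0, -2.9]
width: 0.024
finger_force: 29.7
```

Call:
carry_out:
  increments:
    - [255,[0,2,0],0]
    - [255,[0,2,0],0]
    - [255,[0,2,0],0]
    - [255,[0,2,0],0]
    - [255,[0,2,0],0]
    - [255,[0,2,0],0]

```text
time: 8.75
tool_pos: [0.5884, -0.0741, 0.0325]
ee_rot: [3.141, 0.0, -2.938]
wrist_force: [-0.1, 0.1, -2.7]
width: 0.0242
finger_force: 29.7
```

Call:
carry_out:
  increments:
    - [255,[0,2,0],0]
    - [255,[0,2,0],0]
    - [255,[0,2,0],0]
    - [255,[0,2,0],0]
    - [255,[0,2,0],0]
    - [255,[0,2,0],0]

```text
time: 9.35
tool_pos: [0.586, -0.0624, 0.0325]
ee_rot: [3.142, 0.0, -2.938]
wrist_force: [0.5, 0.0, -3.1]
width: 0.0238
finger_force: 29.7
```

Call:
carry_out:
  increments:
    - [255,[0,2,0],0]
    - [255,[0,2,0],0]
    - [255,[0,2,0],0]
    - [255,[0,2,0],0]
    - [255,[0,2,0],0]
    - [255,[0,2,0],0]

```text
time: 9.95
tool_pos: [0.5835, -0.0506, 0.0324]
ee_rot: [3.142, -0.0, -2.938]
wrist_force: [0.3, -0.1, -2.3]
width: 0.0237
finger_force: 29.7
```

Call:
carry_out:
  increments:
    - [255,[0,2,0],0]
    - [255,[0,2,0],0]
    - [255,[0,2,0],0]
    - [255,[0,2,0],0]
    - [255,[0,2,0],0]
    - [255,[0,2,0],0]

```text
time: 10.55
tool_pos: [0.5812, -0.0398, 0.0325]
ee_rot: [-3.14, -0.0, -2.939]
wrist_force: [0.4, -2.8, -3.2]
width: 0.0242
finger_force: 30.0
```

Contact: −2.8 N sideways. I back off a little and feel inward for the board.

Call:
carry_out:
  increments:
    - [255,[0,-4,0],0]
    - [255,[-1.5,0,0],0]
    - [255,[-1.5,0,0],0]
    - [255,[-1.5,0,0],0]
    - [255,[-1.5,0,0],0]
    - [255,[0,0,0],0]

```text
time: 11.15
tool_pos: [0.588, -0.0416, 0.0324]
ee_rot: [3.141, 0.0, -2.938]
wrist_force: [0.2, -0.2, -2.5]
width: 0.0239
finger_force: 29.9
```

Call:
carry_out:
  increments:
    - [255,[-1,0,0],0]
    - [255,[-1,0,0],0]
    - [255,[-1,0,0],0]
    - [255,[0,0,0],0]

```text
time: 11.55
tool_pos: [0.5909, -0.0411, 0.0325]
ee_rot: [3.142, 0.0, -2.938]
wrist_force: [0.3, -0.2, -2.7]
width: 0.0239
finger_force: 29.9
```

Call:
carry_out:
  increments:
    - [255,[0,1.5,0],0]
    - [255,[0,1.5,0],0]
    - [255,[0,1.5,0],0]
    - [255,[0,1.5,0],0]
    - [255,[0,1.5,0],0]
    - [255,[0,0,0],0]

```text
time: 12.15
tool_pos: [0.5896, -0.0364, 0.0327]
ee_rot: [-3.137, 0.0, -2.941]
wrist_force: [0.6, -7.0, -3.4]
width: 0.0237
finger_force: 30.2
```

Call:
carry_out:
  increments:
    - [255,[0,-2.5,0],0]
    - [255,[2,0,0],0]
    - [255,[2,0,0],0]
    - [255,[2,0,0],0]
    - [255,[2,0,0],0]
    - [255,[2,0,0],0]
    - [255,[0,0,0],0]

```text
time: 12.85
tool_pos: [0.581, -0.039, 0.0337]
ee_rot: [-3.139, 0.003, -2.939]
wrist_force: [0.9, -4.6, 0.3]
width: 0.0237
finger_force: 30.1
```

Call:
carry_out:
  increments:
    - [255,[0,-1,0],0]
    - [255,[1.5,0,0],0]
    - [255,[1.5,0,0],0]
    - [255,[1.5,0,0],0]
    - [255,[1.5,0,0],0]
    - [255,[0,0,0],0]

```text
time: 13.45
tool_pos: [0.575, -0.0404, 0.0325]
ee_rot: [-3.141, 0.002, -2.939]
wrist_force: [4.3, -2.9, -2.3]
width: 0.0236
finger_force: 30.1
```

```bash
python3 -c "
from h import *
o=robot.get_obs();print(rf(o['tool_pos']),o['tool_pos'],o['wrist_force'],o['wrist_torque'])"
```

```text
[-81.  -11.9] [ 0.57504258 -0.04037529  0.03247905] [ 4.2528198  -2.86342567 -2.29940253] [-0.57729313 -0.86215788 -0.50752944]
```

Hooked (4.3 N pull). I draw slowly.

Call:
carry_out:
  increments:
    - [255,[1.5,0,0],0]
    - [255,[2,0,0],0]
    - [255,[2,0,0],0]
    - [255,[2,0,0],0]
    - [255,[2,0,0],0]
    - [255,[2,0,0],0]
    - [255,[2,0,0],0]
    - [255,[2,0,0],0]

```text
time: 14.25
tool_pos: [0.5602, -0.0434, 0.0325]
ee_rot: [-3.141, 0.003, -2.939]
wrist_force: [6.2, -2.5, -3.1]
width: 0.0237
finger_force: 30.1
```

Call:
carry_out:
  increments:
    - [255,[3,0,0],0]
    - [255,[3,0,0],0]
    - [255,[3,0,0],0]
    - [255,[3,0,0],0]
    - [255,[3,0,0],0]
    - [255,[3,0,0],0]
    - [255,[3,0,0],0]
    - [255,[3,0,0],0]

```text
time: 15.05
tool_pos: [0.5366, -0.0482, 0.0325]
ee_rot: [-3.141, 0.003, -2.938]
wrist_force: [4.8, -2.0, -3.1]
width: 0.0238
finger_force: 30.1
```

Call:
carry_out:
  increments:
    - [255,[3,0,0],0]
    - [255,[3,0,0],0]
    - [255,[3,0,0],0]
    - [255,[3,0,0],0]
    - [255,[3,0,0],0]
    - [255,[3,0,0],0]
    - [255,[3,0,0],0]
    - [255,[3,0,0],0]

```text
time: 15.85
tool_pos: [0.5131, -0.0529, 0.0325]
ee_rot: [3.142, 0.003, -2.938]
wrist_force: [5.2, -1.9, -3.3]
width: 0.0238
finger_force: 30.1
```

```bash
python3 -c "
from h import *
o=robot.get_obs();print(rf(o['tool_pos']),o['tool_pos'],o['wrist_force'],o['wrist_torque'])
cv2.imwrite('pics/e.png',np.hstack([crop('top',220,160,160,120,5)]))"
```

```text
[-144.2  -11.7] [ 0.5130859  -0.05290596  0.0324834 ] [ 5.20302127 -1.85335089 -3.32787992] [-0.50952459 -0.92934892 -0.4568785 ]
```

View pics/e.png

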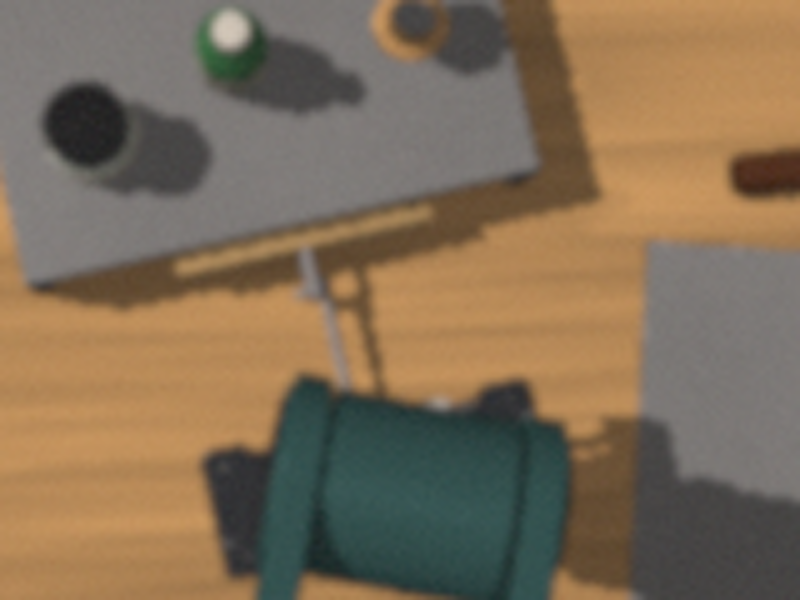

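The tray's front board has emerged, spanning (175,270)–(432,212), and the hook is on its loop near (310,285). I go on drawing and slow down towards the stop.

Call:
carry_out:
  increments:
    - [255,[3,0,0],0]
    - [255,[3,0,0],0]
    - [255,[3,0,0],0]
    - [255,[3,0,0],0]
    - [255,[3,0,0],0]
    - [255,[3,0,0],0]
    - [255,[3,0,0],0]
    - [255,[3,0,0],0]

```text
time: 16.7
tool_pos: [0.4896, -0.0576, 0.0325]
ee_rot: [3.141, 0.003, -2.938]
wrist_force: [5.6, -2.5, -4.3]
width: 0.0236
finger_force: 30.0
```

Call:
carry_out:
  increments:
    - [255,[2,0,0],0]
    - [255,[1,0,0],0]
    - [255,[1,0,0],0]
    - [255,[1,0,0],0]
    - [255,[1,0,0],0]
    - [255,[1,0,0],0]
    - [255,[0,0,0],0]

```text
time: 17.4
tool_pos: [0.4825, -0.0591, 0.0325]
ee_rot: [3.141, 0.002, -2.938]
wrist_force: [4.9, -3.6, -3.3]
width: 0.024
finger_force: 30.0
```

Call:
carry_out:
  increments:
    - [255,[1,0,0],0]
    - [255,[1,0,0],0]
    - [255,[1,0,0],0]
    - [255,[1,0,0],0]
    - [255,[0,0,0],0]

```text
time: 17.9
tool_pos: [0.4786, -0.0599, 0.0325]
ee_rot: [3.141, 0.002, -2.938]
wrist_force: [4.5, -2.5, -3.0]
width: 0.0242
finger_force: 30.0
```

Call:
carry_out:
  increments:
    - [255,[1,0,0],0]
    - [255,[1,0,0],0]
    - [255,[1,0,0],0]
    - [255,[0,0,0],0]

```text
time: 18.3
tool_pos: [0.4757, -0.0604, 0.0325]
ee_rot: [3.141, 0.003, -2.938]
wrist_force: [5.5, -3.4, -3.2]
width: 0.0237
finger_force: 30.0
```

Call:
carry_out:
  increments:
    - [255,[1,0,0],0]
    - [255,[1,0,0],0]
    - [255,[1,0,0],0]
    - [255,[0,0,0],0]

```text
time: 18.7
tool_pos: [0.4728, -0.0611, 0.0325]
ee_rot: [3.141, 0.002, -2.938]
wrist_force: [5.0, -2.0, -3.8]
width: 0.0241
finger_force: 30.0
```

Call:
carry_out:
  increments:
    - [255,[1,0,0],0]
    - [255,[1,0,0],0]
    - [255,[1,0,0],0]
    - [255,[0,0,0],0]

```text
time: 19.1
tool_pos: [0.4711, -0.0612, 0.0326]
ee_rot: [3.141, 0.006, -2.938]
wrist_force: [8.7, -1.1, -5.5]
width: 0.0239
finger_force: 30.0
```

Call:
carry_out:
  increments:
    - [255,[1,0,0],0]
    - [255,[0,0,0],0]

```text
time: 19.3
tool_pos: [0.4709, -0.0611, 0.0328]
ee_rot: [3.141, 0.007, -2.938]
wrist_force: [11.2, -0.9, -6.3]
width: 0.0237
finger_force: 30.0
```

Firm stop reached at 11 N. Now I ease off, unhook to the right and back away.

Call:
carry_out:
  increments:
    - [255,[-1.5,0,0],0]
    - [255,[-1.5,-1,0],0]
    - [255,[-2,-1,0],0]
    - [255,[-2,0,0],0]
    - [255,[-2,0,0],0]
    - [255,[-2,0,0],0]
    - [255,[0,0,0],0]

```text
time: 20.0
tool_pos: [0.4791, -0.0619, 0.0322]
ee_rot: [3.141, -0.001, -2.938]
wrist_force: [-0.3, 0.1, -1.5]
width: 0.0242
finger_force: 30.0
```

Call:
carry_out:
  increments:
    - [255,[0,-2,0],0]
    - [255,[0,-2,0],0]
    - [255,[0,-2,0],0]
    - [255,[0,-2,0],0]
    - [255,[0,0,0],0]

```text
time: 20.5
tool_pos: [0.4809, -0.0703, 0.0325]
ee_rot: [-3.142, 0.0, -2.939]
wrist_force: [-0.1, -0.3, -1.4]
width: 0.0238
finger_force: 30.0
```

Free of forces; continuing right clear of the bar, then back.

Call:
carry_out:
  increments:
    - [255,[0,-3,0],0]
    - [255,[0,-4,0],0]
    - [255,[0,-4,0],0]
    - [255,[0,-4,0],0]
    - [255,[0,-4,0],0]
    - [255,[0,-4,0],0]
    - [255,[0,0,0],0]

```text
time: 21.2
tool_pos: [0.4856, -0.093, 0.0325]
ee_rot: [-3.141, 0.0, -2.939]
wrist_force: [0.2, -0.5, -2.5]
width: 0.0236
finger_force: 30.0
```

Call:
carry_out:
  increments:
    - [255,[5,0,0],0]
    - [255,[8,0,0],0]
    - [255,[10,0,0],0]
    - [255,[10,0,0],0]
    - [255,[0,0,0],0]

```text
time: 21.7
tool_pos: [0.4514, -0.0991, 0.0322]
ee_rot: [3.141, -0.001, -2.939]
wrist_force: [-0.6, -0.2, -1.5]
width: 0.0236
finger_force: 30.0
```

```bash
python3 -c "
from h import *
delta([.484,-.2985,.09],.125)
cv2.imwrite('pics/f.png',np.hstack([crop('top',220,160,160,120,5)]))"
```

```text
t 21.7 pos [ 0.4514 -0.0991  0.0322] rot [ 3.141e+00 -1.000e-03 -2.939e+00] F [-0.6  -0.22 -1.47]
tool delta mm [   8.2 -201.8  -57.8] twist 4.442329448371497 w 0.023601109717580754 29.987918436527252
```

View pics/f.png

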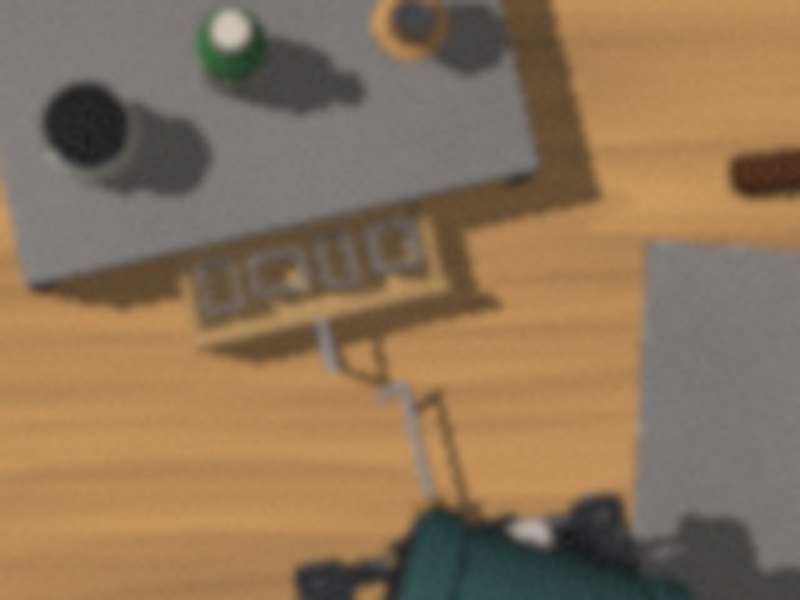

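The tray is out about 55 mm at its face, as expected at the stop, and the hook is free at (400,390). Next I return the rod to the mat.

Call:
carry_out:
  increments:
    - [255,[0,0,-20],0]
    - [255,[0,0,-20],0]
    - [255,[2,-40,0],0]
    - [255,[2,-40,0],0]
    - [255,[2,-40,0],0]
    - [255,[2,-40,0],0]
    - [255,[0,-41,0],0]
    - [255,[0,0,0],4.5]

```text
time: 22.55
tool_pos: [0.4866, -0.3028, 0.0724]
ee_rot: [-3.138, 0.001, -3.023]
wrist_force: [-0.1, 0.9, -0.5]
width: 0.0239
finger_force: 30.0
```

Call:
carry_out:
  increments:
    - [255,[0,0,20],0]
    - [255,[0,0,15],0]
    - [255,[0,0,5],0]
    - [255,[0,0,0],0]

```text
time: 22.95
tool_pos: [0.4851, -0.2966, 0.0309]
ee_rot: [3.139, -0.002, -3.016]
wrist_force: [-0.3, 1.1, -2.0]
width: 0.0238
finger_force: 30.0
```

```bash
python3 -c "
from h import *
delta([.484,-.2985,.0215],.125)"
```

```text
t 22.95 pos [ 0.4851 -0.2966  0.0309] rot [ 3.139e+00 -2.000e-03 -3.016e+00] F [-0.3   1.14 -2.  ]
tool delta mm [ 1.3 -1.8  9.4] twist 0.01100106870528701 w 0.02377402215459752 29.987931847572327
```

Call:
carry_out:
  increments:
    - [255,[0,0,3],0]
    - [255,[0,0,2],0]
    - [255,[0,0,1],0]
    - [255,[0,0,1],0]
    - [255,[0,0,1],0]
    - [255,[0,0,0],0]

```text
time: 23.55
tool_pos: [0.4858, -0.2976, 0.0244]
ee_rot: [3.141, -0.0, -3.017]
wrist_force: [-0.1, 0.1, -2.2]
width: 0.0239
finger_force: 30.0
```

Call:
carry_out:
  increments:
    - [255,[0,0,0.7],0]
    - [255,[0,0,0.7],0]
    - [255,[0,0,0.7],0]
    - [255,[0,0,0],0]

```text
time: 23.95
tool_pos: [0.4858, -0.2975, 0.0221]
ee_rot: [3.141, -0.0, -3.017]
wrist_force: [0.2, -0.3, -1.3]
width: 0.0238
finger_force: 30.0
```

Call:
carry_out:
  increments:
    - [255,[0,0,0.5],0]
    - [255,[0,0,0.5],0]
    - [255,[0,0,0],0]

```text
time: 24.25
tool_pos: [0.4859, -0.2977, 0.0215]
ee_rot: [-3.142, 0.0, -3.017]
wrist_force: [0.3, 0.6, -1.5]
width: 0.0241
finger_force: 30.0
```

Call:
carry_out:
  increments:
    - [255,[0,0,0.4],0]
    - [255,[0,0,0],0]

```text
time: 24.45
tool_pos: [0.4859, -0.2976, 0.0215]
ee_rot: [-3.141, 0.0, -3.017]
wrist_force: [-2.2, 0.7, 2.8]
width: 0.024
finger_force: 30.0
```

Call:
carry_out:
  increments:
    - [60,[0,0,0],0]
    - [60,[0,0,0],0]
    - [60,[0,0,0],0]
    - [60,[0,0,0],0]
    - [60,[0,0,0],0]
    - [60,[0,0,0],0]
    - [60,[0,0,0],0]
    - [60,[0,0,0],0]

```text
time: 25.25
tool_pos: [0.4859, -0.2976, 0.0209]
ee_rot: [3.141, 0.0, -3.017]
wrist_force: [-1.2, 0.2, 0.1]
width: 0.072
finger_force: 0.0
```

Call:
carry_out:
  increments:
    - [60,[0,0,-10],0]
    - [60,[0,0,-20],0]
    - [60,[0,0,-40],0]
    - [60,[0,0,-40],0]
    - [60,[40,0,-20],0]
    - [60,[40,0,0],0]
    - [60,[40,0,0],0]
    - [60,[0,0,0],0]

```text
time: 26.05
tool_pos: [0.3636, -0.3129, 0.1521]
ee_rot: [-3.14, -0.001, -3.021]
wrist_force: [-0.2, 0.9, -0.1]
width: 0.0719
finger_force: 0.0
```

```bash
python3 -c "
from h import *
o=robot.get_obs();print(o['time'],o['tool_pos'],o['wrist_force'],o['width'])
cv2.imwrite('pics/g.png',np.hstack([crop('top',220,140,200,150,4)]))"
```

```text
26.05 [ 0.36359673 -0.31288982  0.15205916] [-0.18269408  0.88009409 -0.12552592] 0.0718900455972416
```

View pics/g.png

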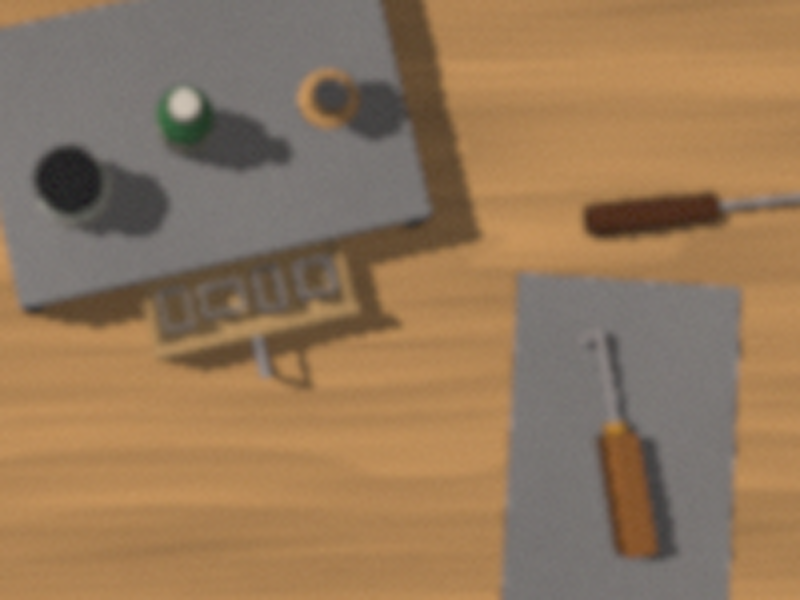

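The rod lies flat on the mat (handle near (628,490)), the tray is drawn out, and the items in view are undisturbed.

```bash
python3 -c "
from bench import robot
print(robot.close_job())"
```

```text
the job is handed in; nothing more can be done
None
```

The job is handed in: the tray was hooked and drawn gently to its firm stop (peak pull about 11 N), then unhooked, and the rod was laid back on the mat, with the arm clear at about 26 s.

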